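# Level the mould table with its screw foot and keep the spirit level pressed

### The job

Lay the spirit level on the vibrating table's top plate, lengthwise between the fixed feet and the screw foot, and let go of it. Turn the screw foot's knob until the bubble stands midway between the two lines while the level is pressed down hard enough to bed the sprung plate; the plate rides up when nobody presses, so only the pressed reading counts. Finish while still pressing the level down with the bubble centred, and leave the mould, the pralines and the spatula alone.

Things in the scene. Friction and masses are not known exactly. Their poses are not given: they have to be found in the camera images.
- level: Loose aluminium spirit level, black end caps, 180 mm long (x), 26 wide (y), 32 high, about 0.22 kg. Origin: centre of its underside, z up. A window with the green vial takes the middle 70 mm of its top; the solid top faces to press on lie 35 to 90 mm either side of the middle. Either way round will do. Starts on the bench to the left (+y) of the vibrating table.
- bubble (a joint): Position (m) along the level's +x of the pale 15 mm bubble in the vial; 0 is midway between the two black lines, 23 mm apart. It goes to the higher end, 0.45 m per rad of slope (4.5 mm for 0.01 rad), stops at +-0.022, settles in about 1 s. Centred means within 4 mm of 0.
- plate_mid (a point): Middle of the upper face of the vibrating table's aluminium top plate (180 mm in x, 270 in y, 10 thick), about 80 mm above the bench, z out of the plate. Its +y end is over two fixed feet, its -y end next to the screw foot; it slopes only along y, hinged 130 mm from here at the +y end. At first the screw-foot end, when bedded, is 0.017 to 0.037 rad too low.
- top_plate (a joint): How far (rad) springs lift the top plate's screw-foot end off its stops: 0.025 unpressed, 0 bedded (below 0.004 counts). Some 3 to 4 N on the level at the plate's middle or towards the screw foot beds it; nearer the hinge takes more (8 N at 65 mm from the hinge).
- knob_grip (a point): Grip point, 104 mm above the bench, on the upright axis of the screw foot's round ribbed knob: 40 mm across its ribs (36 mm under them), 87 to 117 mm high, fixed height; axis 55 mm past the plate's -y edge. Clockwise from above raises the screw-foot end 0.012 rad per rad (bubble 5.4 mm per rad towards it). Needs 0.3 N m, stays put; stops are over 2.5 rad past level.
- mould: Bystander: red mould slab 160 x 220 x 14 mm on the bench to the right of the vibrating table; leave it. Origin: centre of its underside.
- praline_a: Bystander: dark ring praline, 48 mm diameter, 20 mm high; leave it. Origin: centre of its underside.
- praline_b: Bystander: pale ring praline of the same size; leave it. Origin: centre of its underside.
- spatula: Bystander: spatula lying on the bench beyond and to the left of the vibrating table; leave it.
Mind the look-alikes: they are no part of the job. Of the things like the level, leave any that is red; of the rest the smaller one is meant.

How it is judged (in metres and radians):
On the way:
1. the spirit level lies lengthwise on the top plate, let go (x of level in the frame of plate_mid between -0.075 and 0.075 m and y of level in the frame of plate_mid between -0.06 and 0.06 m and z of level in the frame of plate_mid between -0.004 and 0.004 m and angle between the x axis of level and the y axis of plate_mid, either way round below 0.3 rad and angle between level's own z axis and vertical below 0.15 rad and contact force between the fingers and level below 0.1 N), for 0.2 s.
At the end, for the whole second after the job is handed in: Robot presses the level (over 2 N), plate bedded (joint under 0.004 rad), bubble within 4 mm of the middle, plate within 0.013 rad of level, level flat on the plate within 4 mm, its middle within 75 mm (x) and 60 mm (y) of the plate middle, lengthwise within 0.3 rad (x of level in the frame of plate_mid between -0.075 and 0.075 m and y of level in the frame of plate_mid between -0.06 and 0.06 m and z of level in the frame of plate_mid between -0.004 and 0.004 m and angle between the x axis of level and the y axis of plate_mid, either way round below 0.3 rad and angle between level's own z axis and vertical below 0.15 rad and value of joint bubble between -0.004 and 0.004 m and value of joint top_plate below 0.004 rad and angle between plate_mid's own z axis and vertical below 0.013 rad and contact force between the fingers and level above 2 N); the arm keeps its last pose, push and grip.
It fails at once if a bystander is pushed more than 30 mm (distance of any of mould, praline_a, praline_b, spatula from where it was at the start of the episode above 0.03 m).
It also fails if it takes over 72 s, if anything falls off the work surface, if the arm or the gripper's body presses on something with over 40 N, if the wrist force passes 120 N, or if a joint passes its speed limit or range.

### The arm

A 6-joint arm with a two-finger parallel gripper is mounted at the origin on the work surface. World frame = base frame: x ahead of the robot, y to its left, z up, the work surface at z = 0. Lengths are in mm, angles in rad, forces in N, time in s.
With the tool pointing down it reaches from about 375 to 925 mm from the base axis. Payload 5.7 kg.
Tool frame: the origin (TCP) lies at the very end of the fingers, on their centre line; the grasp point (between the pads) lies 19 mm behind it; z points along the fingers, y is the direction in which the jaws open and shut (so a half turn about z gives the same grasp; the last joint's range is limited). The gripper opens to 88 mm and grips with 3 to 60 N. Pads are 20 mm wide; open, the fingers measure 115 mm over their backs; the gripper's body (75 mm by 178 mm) begins 61 mm behind the grasp point.
Start: joints at [1.217, 0.359, 1.51, -0, 1.272, -0.115], TCP at [141.916, 582.942, 222.623] pointing down, gripper open.
Joint ranges: [-2.97, 2.97], [-1.01, 2.36], [0.21, 2.38], [-0.96, 4.11], [0.2, 2.71], [-2.98, 2.98]. Speed limits (rad/s): [2.39, 2.39, 3.14, 3.14, 3.14, 3.14].

### API

Orientations are given as a 3x3 rotation matrix whose columns are the frame's x, y, z axes.
In Python, from rig import env gives the robot as it stands.
- The arm moves only by the tool arm_command, never from a script. Its argument "series" is a list of rows, each a list of 3 entries, a list of its own where there are three numbers: the shift along the tool's x, y, z in mm, then the turn, a rotation vector about the tool's x, y, z in degrees, then the opening, from 0 (shut) to 1 (fully open). A call has 1 to 8 rows; each row is the pose to reach, as a shift and turn from the pose measured when the call began, along the tool's axes at that moment; what a row does not reach only later rows make up. A row lasts 1/12 s, in which the tool goes at most 41.7 mm and 7.16 degrees, less where a joint would pass 70% of its speed; a pose out of reach is approached as far as the arm can. A call with a gripper value outside its range is refused whole. The fingers move at their own pace and stop on an object; "force" is the grip in N (left out, the last holds). Time passes only in rows, so rows that repeat a pose let the fingers close. It gives the time, the measured TCP pose, the force and the opening at its end, in the units of the state.
- env.observe(): the state, without advancing time (a new reading comes with each control period).
- env.camera(name): name is "scene" or "top"; returns the picture (384x512x3 uint8, blue, green, red); there is no depth.
- env.camera_model(name): a dict with "mtx" (3x3 intrinsics, pixels), "R" (3x3) and "t" (3): a world point X has camera coordinates R X + t. Camera axes: x right, y down, z forward; pixel columns grow to the right and rows downward; lengths in mm; the calibration is good to about 2 mm. A picture is of the moment at which its call begins. camera_model takes no time and is no camera call.
- env.close_job(): hands the job in, once; it reports no verdict.
The state is a dict: "t": time; "q": joint angles; "joint_velocities": joint speeds; "joint_efforts": joint torques, N m; "tool_pos": TCP position; "eef_rot": TCP orientation; "force": force on the tool from outside, world axes, zero at the start; "torque": the same for the moment, N m; "width": finger opening in mm.
Only numpy, scipy, OpenCV 4.12 (cv2) and the standard library are available. Lean on these libraries where they do the work, as an engineer would, in place of code of your own. Each camera call takes 0.05 s, during which the arm holds its last target.

## Working session

There is one attempt and no reset: what is moved stays moved. The work goes in short steps, Python scripts to look and compute and a tool call to move; the robot and the scene stay as the last step left them, time stands still between calls to the robot, and variables do not carry over. Pictures are saved under pics/ and viewed, and the job is handed in when it is done.

Besides the shell and the picture viewer there is one more tool, called after "Call:" as name(argument=value, ...), one argument or row to a line, values as JSON. arm_command: Moves the arm, as the interface text tells. Its arguments: {"type":"object","properties":{"series":{"type":"array","items":{"type":"array"}},"force":{"type":"number"}},"required":["series"]}

```bash
mkdir -p pics; ls; cat > h.py <<'E'
import numpy as np, cv2
from rig import env
def ray(cam,u,v):
    m=env.camera_model(cam);K=np.array(m['mtx']);R=np.array(m['R']);t=np.array(m['t']).ravel()
    d=R.T@np.linalg.solve(K,np.array([u,v,1.0]));return -R.T@t,d
def onz(cam,u,v,z):
    c,d=ray(cam,u,v);return c+d*(z-c[2])/d[2]
def proj(cam,X):
    m=env.camera_model(cam);p=np.array(m['mtx'])@(np.array(m['R'])@np.array(X,float)+np.array(m['t']).ravel());return p[:2]/p[2]
E
python3 - <<'E'
from h import *
for n in('scene','top'):
    im=env.camera(n);cv2.imwrite(f'pics/{n}0.png',im);np.save(f'pics/{n}0.npy',im)
    print(n,ray(n,256,192))
o=env.observe();print({k:np.round(v,3).tolist() for k,v in o.items()})
E
```

```text
pics
scene (array([1452.8253271 , -115.46635245,  631.30504766]), array([-0.83541958,  0.17190353, -0.52207089]))
top (array([ 380.59686982,   53.71530527, 1843.4648098 ]), array([ 0.13116188, -0.01641637, -0.99132915]))
{'t': 0.1, 'q': [1.217, 0.359, 1.511, 0.0, 1.272, -0.115], 'joint_velocities': [-0.001, -0.0, -0.003, -0.0, 0.0, -0.002], 'joint_efforts': [-0.001, -51.636, -27.141, 0.067, 0.027, 0.0], 'tool_pos': [141.699, 582.393, 221.882], 'eef_rot': [[-0.972, 0.236, -0.001], [0.236, 0.972, -0.002], [0.0, -0.002, -1.0]], 'force': [0.26, 0.379, -0.417], 'torque': [0.004, -0.045, -0.026], 'width': 87.754}
```

View pics/scene0.png

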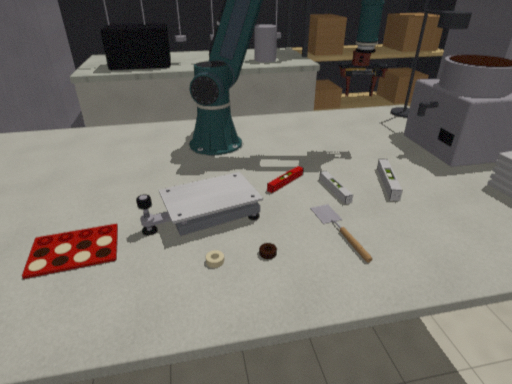

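View pics/top0.png

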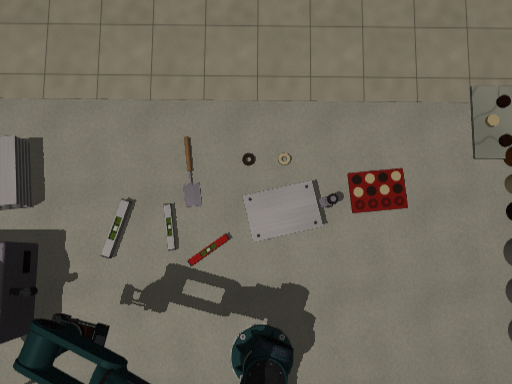

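The things like the level are the red one at top (210,249), a long silver one at (117,228) and a short silver one at (170,227). Red is ruled out, so the smaller silver one at (170,227) fits. I'll confirm it in a crop and by its measured length.

```bash
python3 - <<'E'
from h import *
a=np.load('pics/top0.npy');s=np.load('pics/scene0.npy')
c1=cv2.resize(a[150:275,90:350],None,fx=3,fy=3,interpolation=cv2.INTER_CUBIC)
cv2.imwrite('pics/c1.png',c1[:600,:800])
c2=cv2.resize(s[155:245,130:410],None,fx=2.85,fy=2.85,interpolation=cv2.INTER_CUBIC)
cv2.imwrite('pics/c2.png',c2)
# silver levels: bright pixels
g=cv2.cvtColor(a,cv2.COLOR_BGR2HSV)
for (x0,y0,x1,y1) in((98,190,140,262),(158,198,182,254),(238,175,330,245)):
    v=g[y0:y1,x0:x1,2]
    print(np.percentile(v,[5,30,50,70,95]), g[y0:y1,x0:x1,1].mean())
for u,v in((117,228),(170,227)): print(onz('top',u,v,32))
print(onz('top',285,211,80),onz('top',334,198.5,117))
E
```

```text
[ 48. 121. 123. 125. 142.] 35.85515873015873
[ 54.15 118.   123.   125.   141.  ] 36.85863095238095
[ 96. 123. 130. 136. 142.] 23.978726708074536
[476.56392664 557.50068461  32.        ]
[481.87269302 353.99741515  32.        ]
[542.54561895 -85.15032682  80.        ] [ 586.94729809 -263.85683301  117.        ]
```

View pics/c1.png

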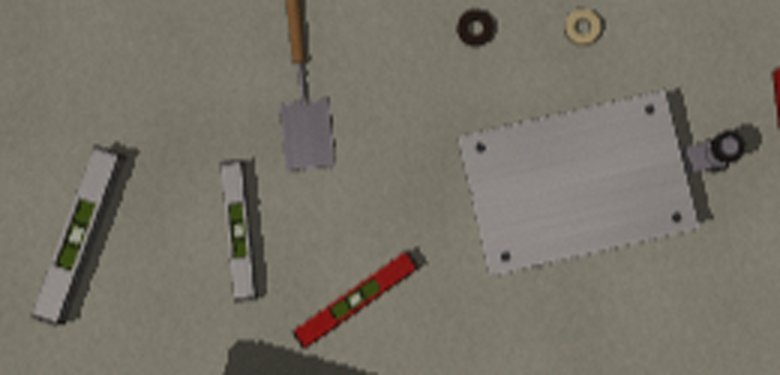

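View pics/c2.png

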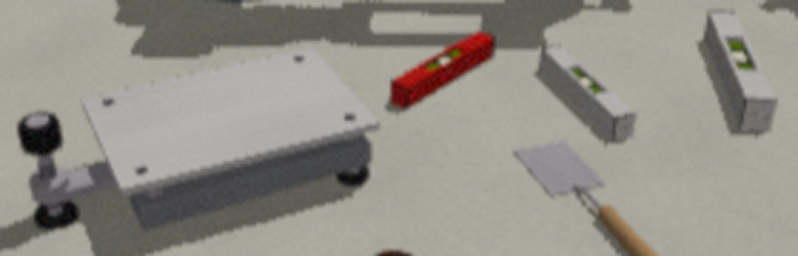

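The crop shows the smaller silver level at crop (239,232), i.e. top pixel (170,227). The plate, knob and spatula are also clear. Next I measure all of them.

```bash
cat >> h.py <<'E'
def masklevel(a,box):
    x0,y0,x1,y1=box
    h=cv2.cvtColor(a,cv2.COLOR_BGR2HSV)[y0:y1,x0:x1].astype(int)
    m=((h[...,2]>130)&(h[...,1]<30)).astype(np.uint8)
    return m
E
python3 - <<'E'
from h import *
a=np.load('pics/top0.npy')
for box,z in(((98,190,140,262),40),((158,198,182,254),32),((238,175,330,245),82)):
    x0,y0,x1,y1=box
    roi=a[y0:y1,x0:x1].astype(int); hsv=cv2.cvtColor(a[y0:y1,x0:x1],cv2.COLOR_BGR2HSV).astype(int)
    # bench is yellowish: b lower than r; silver neutral/bluish
    d=roi[...,2]-roi[...,0]
    print('r-b pct',np.percentile(d,[5,25,50,75,95]))
    m=((d<12)&(hsv[...,2]>105))
    green=((roi[...,1]-roi[...,0]>25)&(roi[...,1]>roi[...,2]+8))
    m=(m|green).astype(np.uint8)
    m=cv2.morphologyEx(m,cv2.MORPH_CLOSE,np.ones((3,3)))
    cs,_=cv2.findContours(m,cv2.RETR_EXTERNAL,cv2.CHAIN_APPROX_NONE)
    c=max(cs,key=cv2.contourArea)
    P=np.array([onz('top',p[0][0]+x0,p[0][1]+y0,z)[:2] for p in c],np.float32)
    r=cv2.minAreaRect(P);print(r, cv2.boxPoints(r).round(0).tolist())
# knob scene/top triangulate: find dark cap
for n,(u,v) in{'t':(0,0)}.items(): pass
E
python3 - <<'E'
from h import *
a=np.load('pics/top0.npy');s=np.load('pics/scene0.npy')
cv2.imwrite('pics/k.png',np.hstack([cv2.resize(a[180:215,310:350],None,fx=10,fy=10,interpolation=cv2.INTER_NEAREST)[:350],cv2.resize(s[190:240,132:172],None,fx=7,fy=7,interpolation=cv2.INTER_NEAREST)]))
E
```

```text
r-b pct [ 5. 11. 16. 17. 19.]
((477.5383605957031, 564.9447631835938), (33.372196197509766, 220.3512420654297), 71.93607330322266) [[368.0, 583.0], [577.0, 515.0], [587.0, 547.0], [378.0, 615.0]]
r-b pct [ 5.  9. 16. 17. 19.]
((485.506591796875, 359.63226318359375), (170.3920440673828, 25.531827926635742), 7.263458728790283) [[399.0, 362.0], [403.0, 336.0], [572.0, 358.0], [568.0, 383.0]]
r-b pct [ 6.  8.  9. 16. 18.]
((544.1331787109375, -73.8482666015625), (181.94139099121094, 268.58355712890625), 13.42641830444336) [[424.0, 36.0], [487.0, -226.0], [664.0, -183.0], [601.0, 78.0]]
```

View pics/k.png

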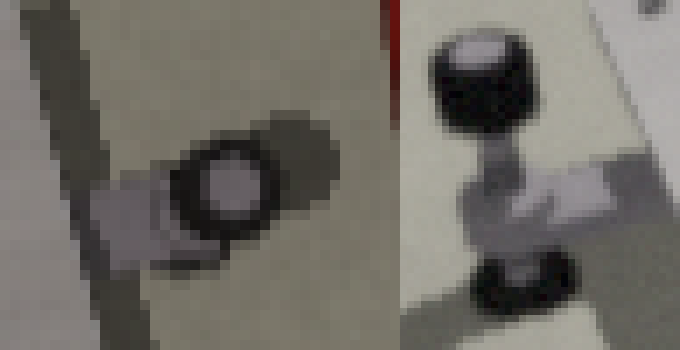

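```bash
cat >> h.py <<'E'
from scipy.spatial.transform import Rotation as Ro
def go(pos,jaw):
    """pos mm; jaw = heading (deg) of tool y in world, tool straight down"""
    o=env.observe();R=np.array(o['eef_rot']);p=np.array(o['tool_pos'])
    j=np.radians(jaw);y=np.array([np.cos(j),np.sin(j),0]);z=np.array([0,0,-1.]);T=np.column_stack([np.cross(y,z),y,z])
    s=R.T@(np.array(pos)-p);w=np.degrees(Ro.from_matrix(R.T@T).as_rotvec())
    print('t',round(o['t'],2),'tcp',p.round(1),'jaw',round(float(np.degrees(np.arctan2(R[1,1],R[0,1]))),1),'q',np.round(o['q'],2),'F',np.round(o['force'],1),'w',round(o['width'],1))
    print('shift',s.round(1),'turn',w.round(1),'rows',round(max(np.linalg.norm(s)/41.7,np.linalg.norm(w)/7.16),1))
E
python3 - <<'E'
from h import *
a=np.load('pics/top0.npy');s=np.load('pics/scene0.npy')
for im,n,b in((a,'top',(158,198,182,254)),(s,'scene',(316,165,356,205))):
    x0,y0,x1,y1=b;r=im[y0:y1,x0:x1].astype(int)
    g=(r[...,1]-r[...,0]>30)
    yy,xx=np.nonzero(g);u,v=(xx.min()+xx.max())/2+x0,(yy.min()+yy.max())/2+y0
    print(n,len(xx),u,v,onz(n,u,v,30).round(1),onz(n,xx.mean()+x0,yy.mean()+y0,30).round(1))
print('knob pred scene',proj('scene',[588,-258,104]),'seen ~',132+ 84/7,190+82/7)
print(proj('top',[588,-258,117]))
go([485,358,90],97.3)
E
```

```text
top 47 169.0 226.5 [483.9 358.2  30. ] [485.7 357.4  30. ]
scene 16 335.5 183.0 [488.5 361.8  30. ] [489.7 361.5  30. ]
knob pred scene [143.24213251 200.26451042] seen ~ 144.0 201.71428571428572
[332.4155794  198.20585479]
t 0.1 tcp [141.7 582.4 221.9] jaw 76.3 q [ 1.22  0.36  1.51  0.    1.27 -0.12] F [ 0.3  0.4 -0.4] w 87.8
shift [-386.7 -136.6  132. ] turn [ -0.1  -0.  -21. ] rows 10.3
```

Call:
arm_command(
  series=[
    [[-387,-137,100],[0,0,-21],1],
    [[-387,-137,100],[0,0,-21],1],
    [[-387,-137,100],[0,0,-21],1],
    [[-387,-137,100],[0,0,-21],1],
    [[-387,-137,100],[0,0,-21],1],
    [[-387,-137,100],[0,0,-21],1],
    [[-387,-137,100],[0,0,-21],1],
    [[-387,-137,100],[0,0,-21],1],
  ],
)

```text
t: 0.77
tool_pos: [408.2, 407.5, 144.3]
eef_rot: [[-0.992, -0.127, -0.001], [-0.127, 0.992, -0.002], [0.001, -0.002, -1.0]]
force: [-0.2, 0.3, 0.9]
width: 87.7
```

```bash
python3 -c "
from h import *
go([485.5,358.5,7],97.3)"
```

```text
t 0.77 tcp [408.2 407.5 144.3] jaw 97.3 q [ 0.67  0.41  1.65 -0.    1.09 -1.03] F [-0.2  0.3  0.9] w 87.7
shift [-70.6 -58.2 137.3] turn [-0.1 -0.1  0. ] rows 4.0
```

Call:
arm_command(
  series=[
    [[-36,-29,30],[0,0,0],1],
    [[-71,-58,60],[0,0,0],1],
    [[-71,-58,85],[0,0,0],1],
    [[-71,-58,95],[0,0,0],1],
    [[-71,-58,95],[0,0,0],1],
  ],
)

```text
t: 1.18
tool_pos: [484.6, 356.0, 45.2]
eef_rot: [[-0.992, -0.125, -0.007], [-0.125, 0.992, -0.006], [0.008, -0.005, -1.0]]
force: [-0.9, -0.4, 0.0]
width: 87.7
```

```bash
python3 -c "
from h import *
go([485.5,358.5,7],97.3)
s=env.camera('scene');cv2.imwrite('pics/s1.png',cv2.resize(s[100:250,230:430],None,fx=4,fy=4))"
```

```text
t 1.18 tcp [484.6 356.   45.2] jaw 97.2 q [ 0.52  0.57  1.67 -0.    0.92 -1.18] F [-0.9 -0.4  0. ] w 87.7
shift [-1.5  2.6 38.1] turn [-0.3 -0.5 -0.1] rows 0.9
```

View pics/s1.png

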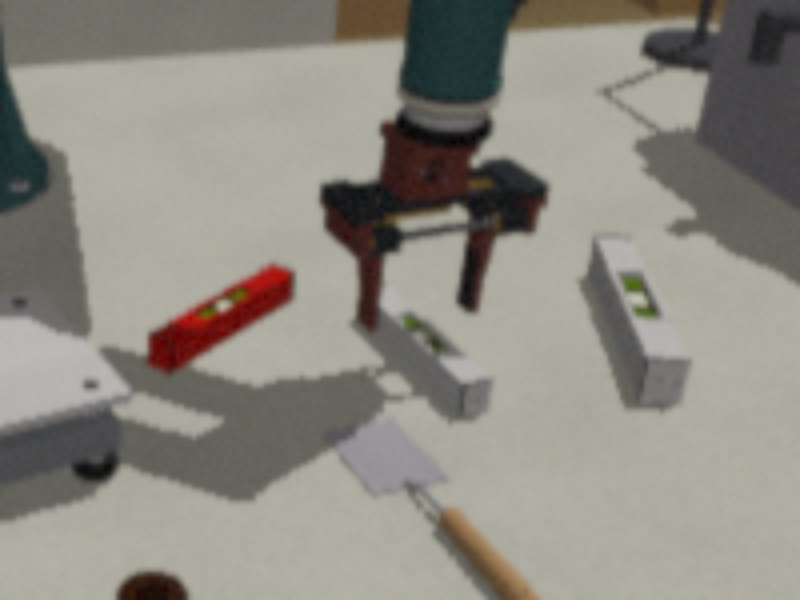

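The open fingers straddle the small silver level, around crop (425,330). I lower and close.

Call:
arm_command(
  series=[
    [[-1,2,20],[0,0,0],1],
    [[-1,2,36],[0,0,0],1],
    [[-1,2,38],[0,0,0],1],
    [[-1,2,38],[0,0,0],0.2],
    [[-1,2,38],[0,0,0],0.1],
    [[-1,2,38],[0,0,0],0.1],
    [[-1,2,38],[0,0,0],0.1],
    [[-1,2,38],[0,0,0],0.1],
  ],
  force=25,
)

```text
t: 1.9
tool_pos: [485.7, 359.7, 10.2]
eef_rot: [[-0.992, -0.126, -0.004], [-0.126, 0.992, -0.003], [0.004, -0.003, -1.0]]
force: [0.3, -0.1, -0.5]
width: 58.1
```

Call:
arm_command(
  series=[
    [[0,0,0],[0,0,0],0.1],
    [[0,0,0],[0,0,0],0.1],
    [[0,0,-15],[0,0,0],0.1],
    [[0,0,-50],[0,0,0],0.1],
    [[0,0,-90],[0,0,0],0.1],
    [[0,0,-130],[0,0,0],0.1],
    [[0,0,-140],[0,0,0],0.1],
  ],
)

```text
t: 2.48
tool_pos: [489.5, 362.0, 156.6]
eef_rot: [[-0.992, -0.126, 0.004], [-0.126, 0.992, 0.001], [-0.004, 0.001, -1.0]]
force: [1.0, 0.2, 1.1]
width: 11.4
```

```bash
python3 -c "
from h import *
go([544,-74,150],13.4)"
```

```text
t 2.48 tcp [489.5 362.  156.6] jaw 97.2 q [ 0.52  0.43  1.57 -0.    1.13 -1.17] F [1.  0.2 1.1] w 11.4
shift [   0.9 -439.4    6.2] turn [ 0.2  0.2 83.8] rows 11.7
```

```bash
python3 -c "
from h import *
s=env.camera('scene');t=env.camera('top')
cv2.imwrite('pics/s2.png',np.hstack([cv2.resize(s[100:250,260:410],None,fx=2.6,fy=2.6),cv2.resize(t[150:300,80:230],None,fx=2.6,fy=2.6)]))
x0,y0,x1,y1=(158,198,182,254);r=t[y0:y1,x0:x1].astype(int)"
```

```text
(no output)
```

View pics/s2.png

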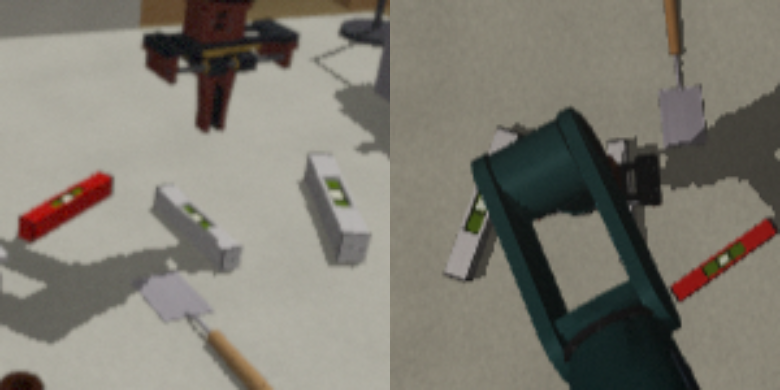

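The level has not moved: the vial is still at scene (336,183). I lifted before the fingers reached it, because they close at about 80 mm/s. I'll reopen, lower and wait longer this time.

Call:
arm_command(
  series=[
    [[0,0,0],[0,0,0],1],
    [[0,0,0],[0,0,0],1],
    [[0,0,0],[0,0,0],1],
    [[0,0,0],[0,0,0],1],
    [[0,0,0],[0,0,0],1],
    [[4,-4,20],[0,0,0],1],
    [[4,-4,60],[0,0,0],1],
    [[4,-4,100],[0,0,0],1],
  ],
)

```text
t: 3.25
tool_pos: [486.3, 357.5, 53.3]
eef_rot: [[-0.992, -0.126, 0.005], [-0.126, 0.992, 0.002], [-0.005, 0.001, -1.0]]
force: [-0.4, 0.4, -0.9]
width: 59.2
```

```bash
python3 -c "
from h import *
go([486,359,7],97.3)"
```

```text
t 3.25 tcp [486.3 357.5  53.3] jaw 97.2 q [ 0.52  0.55  1.67 -0.    0.91 -1.18] F [-0.4  0.4 -0.9] w 59.2
shift [ 0.3  1.4 46.3] turn [ 0.1  0.3 -0.1] rows 1.1
```

Call:
arm_command(
  series=[
    [[0,1,10],[0,0,0],1],
    [[0,1,35],[0,0,0],0.8],
    [[0,1,46],[0,0,0],0.8],
    [[0,1,46],[0,0,0],0.1],
    [[0,1,46],[0,0,0],0.1],
    [[0,1,46],[0,0,0],0.1],
    [[0,1,46],[0,0,0],0.1],
    [[0,1,46],[0,0,0],0.1],
  ],
  force=25,
)

```text
t: 3.92
tool_pos: [487.3, 359.2, 8.8]
eef_rot: [[-0.992, -0.126, 0.007], [-0.126, 0.992, 0.003], [-0.008, 0.002, -1.0]]
force: [-0.6, 0.3, -0.3]
width: 40.4
```

Call:
arm_command(
  series=[
    [[0,0,0],[0,0,0],0.1],
    [[0,0,0],[0,0,0],0.1],
    [[0,0,0],[0,0,0],0.1],
    [[0,0,0],[0,0,0],0.1],
    [[0,0,0],[0,0,0],0.1],
    [[0,0,0],[0,0,0],0.1],
    [[0,0,0],[0,0,0],0.1],
  ],
)

```text
t: 4.5
tool_pos: [488.1, 359.9, 9.9]
eef_rot: [[-0.992, -0.126, 0.009], [-0.126, 0.992, 0.004], [-0.009, 0.003, -1.0]]
force: [-1.7, 1.6, 6.7]
width: 25.7
```

```bash
python3 -c "
from h import *
go([486,359,7],97.3)"
```

```text
t 4.5 tcp [488.1 359.9   9.9] jaw 97.2 q [ 0.52  0.62  1.69 -0.    0.82 -1.17] F [-1.7  1.6  6.7] w 25.7
shift [ 2.2 -0.6  2.8] turn [ 0.2  0.5 -0.1] rows 0.1
```

Gripped at width 25.7 mm, matching the 26 mm level. I lift and go to the plate.

Call:
arm_command(
  series=[
    [[0,0,-25],[0,0,0],0.1],
    [[0,0,-60],[0,0,0],0.1],
    [[0,0,-100],[0,0,0],0.1],
    [[0,0,-140],[0,0,0],0.1],
    [[0,0,-165],[0,0,0],0.1],
    [[0,0,-165],[0,0,0],0.1],
  ],
)

```text
t: 5.0
tool_pos: [489.7, 361.0, 180.9]
eef_rot: [[-0.992, -0.126, 0.018], [-0.126, 0.992, 0.009], [-0.019, 0.007, -1.0]]
force: [1.0, 0.1, -1.6]
width: 25.9
```

```bash
python3 -c "
from h import *
go([544,-74,160],13.4)
s=env.camera('scene');cv2.imwrite('pics/s3.png',cv2.resize(s[60:260,200:400],None,fx=2.5,fy=2.5))"
```

```text
t 5.0 tcp [489.7 361.  180.9] jaw 97.2 q [ 0.52  0.4   1.56 -0.    1.16 -1.17] F [ 1.   0.1 -1.6] w 25.9
shift [   1.4 -438.5   17.8] turn [ 1.1  0.6 83.8] rows 11.7
```

View pics/s3.png

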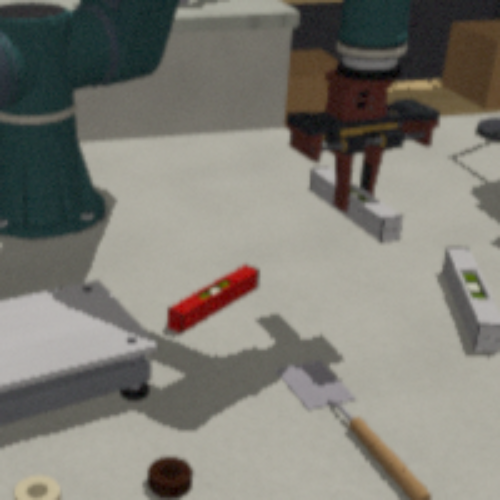

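The level is held level in the jaws. I carry it to the plate.

Call:
arm_command(
  series=[
    [[1,-438,15],[1,0.5,84],0.1],
    [[1,-438,15],[1,0.5,84],0.1],
    [[1,-438,15],[1,0.5,84],0.1],
    [[1,-438,15],[1,0.5,84],0.1],
    [[1,-438,15],[1,0.5,84],0.1],
    [[1,-438,15],[1,0.5,84],0.1],
    [[1,-438,15],[1,0.5,84],0.1],
    [[1,-438,15],[1,0.5,84],0.1],
  ],
)

```text
t: 5.72
tool_pos: [527.1, 26.9, 161.2]
eef_rot: [[-0.637, 0.771, -0.002], [0.771, 0.637, -0.001], [0.001, -0.002, -1.0]]
force: [0.9, 1.1, -2.7]
width: 26.2
```

```bash
python3 -c "
from h import *
go([544,-74,150],13.4)"
```

```text
t 5.72 tcp [527.1  26.9 161.2] jaw 39.6 q [-0.08  0.32  1.74 -0.    1.08 -0.77] F [ 0.9  1.1 -2.7] w 26.2
shift [-88.6 -51.3  11.3] turn [-0.1 -0.  26.2] rows 3.7
```

Call:
arm_command(
  series=[
    [[-89,-51,11],[0,0,26],0.1],
    [[-89,-51,11],[0,0,26],0.1],
    [[-89,-51,11],[0,0,26],0.1],
    [[-89,-51,11],[0,0,26],0.1],
    [[-89,-51,11],[0,0,26],0.1],
    [[-89,-51,11],[0,0,26],0.1],
  ],
)

```text
t: 6.22
tool_pos: [542.7, -73.9, 148.2]
eef_rot: [[-0.237, 0.972, -0.006], [0.972, 0.237, 0.0], [0.002, -0.006, -1.0]]
force: [0.2, -0.2, -2.8]
width: 25.5
```

```bash
python3 -c "
from h import *
go([544,-74,95],13.4)"
```

```text
t 6.22 tcp [542.7 -73.9 148.2] jaw 13.7 q [-0.26  0.37  1.71 -0.    1.07 -0.5 ] F [ 0.2 -0.2 -2.8] w 25.5
shift [-0.5  1.5 53.2] turn [-0.3 -0.1  0.3] rows 1.3
```

Call:
arm_command(
  series=[
    [[0,1,25],[0,0,0],0.1],
    [[0,1,45],[0,0,0],0.1],
    [[0,1,52],[0,0,0],0.1],
    [[0,1,55],[0,0,0],0.1],
    [[0,1,56],[0,0,0],0.1],
  ],
)

```text
t: 6.63
tool_pos: [542.7, -72.8, 91.6]
eef_rot: [[-0.239, 0.971, -0.008], [0.971, 0.239, 0.001], [0.003, -0.007, -1.0]]
force: [0.0, 0.7, -3.1]
width: 26.1
```

```bash
python3 -c "
from h import *
go([544,-74,90],13.4)
s=env.camera('scene');cv2.imwrite('pics/s4.png',cv2.resize(s[100:250,110:310],None,fx=4,fy=4))"
```

```text
t 6.63 tcp [542.7 -72.8  91.6] jaw 13.8 q [-0.26  0.44  1.76 -0.    0.95 -0.5 ] F [ 0.   0.7 -3.1] w 26.1
shift [-1.5  1.   1.6] turn [-0.4 -0.2  0.4] rows 0.1
```

View pics/s4.png

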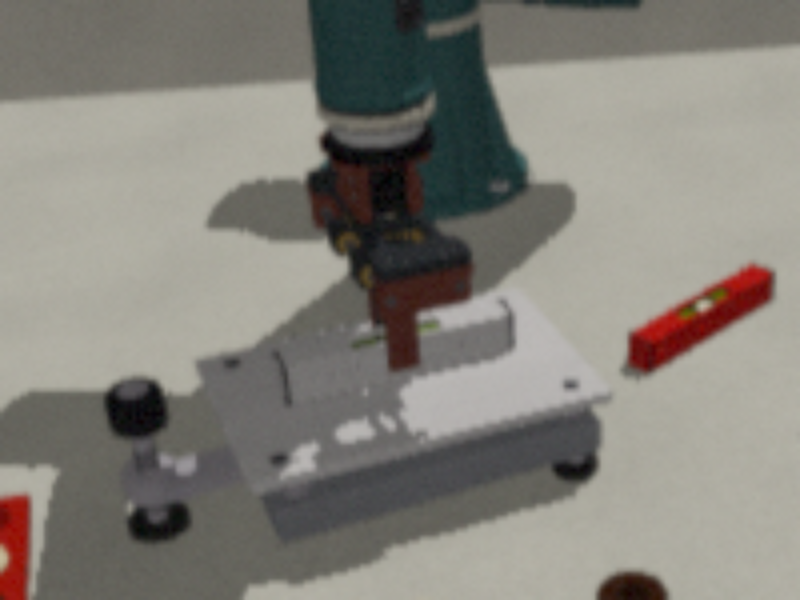

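The level is lengthwise just above the plate, at crop (395,350). I lower it in 1 mm steps until the force changes.

Call:
arm_command(
  series=[
    [[0,1,1],[0,0,0],0.1],
    [[0,1,2],[0,0,0],0.1],
    [[0,1,2],[0,0,0],0.1],
  ],
)

```text
t: 6.93
tool_pos: [545.0, -72.9, 90.9]
eef_rot: [[-0.239, 0.971, -0.005], [0.971, 0.239, 0.0], [0.001, -0.005, -1.0]]
force: [0.3, 1.0, -2.6]
width: 25.7
```

Call:
arm_command(
  series=[
    [[0,0,0.5],[0,0,0],0.1],
    [[0,0,1],[0,0,0],0.1],
    [[0,0,1],[0,0,0],0.1],
  ],
)

```text
t: 7.18
tool_pos: [545.1, -73.0, 90.1]
eef_rot: [[-0.239, 0.971, -0.005], [0.971, 0.239, -0.0], [0.001, -0.005, -1.0]]
force: [0.1, -0.1, -2.7]
width: 25.6
```

Call:
arm_command(
  series=[
    [[0,0,1],[0,0,0],0.1],
    [[0,0,2],[0,0,0],0.1],
    [[0,0,2],[0,0,0],0.1],
  ],
)

```text
t: 7.43
tool_pos: [545.3, -73.3, 88.4]
eef_rot: [[-0.239, 0.971, -0.004], [0.971, 0.239, -0.001], [0.0, -0.004, -1.0]]
force: [-1.7, -1.9, 2.7]
width: 25.9
```

Call:
arm_command(
  series=[
    [[0,0,1],[0,0,0],0.1],
    [[0,0,1],[0,0,0],0.1],
    [[0,0,1],[0,0,0],0.1],
  ],
)

```text
t: 7.68
tool_pos: [545.4, -73.6, 87.8]
eef_rot: [[-0.239, 0.971, -0.004], [0.971, 0.239, -0.001], [-0.0, -0.004, -1.0]]
force: [-2.0, -2.8, 5.4]
width: 26.0
```

Contact: the force went from -2.7 to +5.4 N. I release and then rise.

Call:
arm_command(
  series=[
    [[0,0,-1],[0,0,0],0.6],
    [[0,0,-1],[0,0,0],0.8],
    [[0,0,-1],[0,0,0],0.8],
    [[0,0,-1],[0,0,0],0.8],
    [[0,0,-1],[0,0,0],0.8],
    [[0,0,-1],[0,0,0],0.8],
  ],
)

```text
t: 8.18
tool_pos: [545.4, -73.6, 88.7]
eef_rot: [[-0.239, 0.971, -0.004], [0.971, 0.239, -0.001], [0.0, -0.004, -1.0]]
force: [-0.0, -0.7, -0.4]
width: 62.3
```

Call:
arm_command(
  series=[
    [[0,0,-20],[0,0,0],0.8],
    [[0,0,-60],[0,0,0],0.6],
    [[0,0,-100],[0,0,0],0.4],
    [[0,0,-100],[0,0,0],0.2],
    [[0,0,-100],[0,0,0],0],
  ],
)

```text
t: 8.6
tool_pos: [547.8, -73.9, 191.3]
eef_rot: [[-0.239, 0.971, 0.002], [0.971, 0.239, -0.002], [-0.003, 0.001, -1.0]]
force: [-0.7, 0.1, -0.7]
width: 47.2
```

```bash
python3 -c "
from h import *
d=np.array([0.234,-0.972,0])
go(np.array([544,-74,150])+65*d,13.4)
s=env.camera('scene');cv2.imwrite('pics/s5.png',cv2.resize(s[130:250,120:280],None,fx=5,fy=5,interpolation=cv2.INTER_CUBIC))
t=env.camera('top');cv2.imwrite('pics/t5.png',cv2.resize(t[165:255,230:350],None,fx=6,fy=6,interpolation=cv2.INTER_CUBIC))"
```

```text
t 8.6 tcp [547.8 -73.9 191.3] jaw 13.8 q [-0.26  0.32  1.65 -0.    1.16 -0.5 ] F [-0.7  0.1 -0.7] w 47.2
shift [-64.   -4.1  41.4] turn [0.1 0.2 0.4] rows 1.8
```

View pics/s5.png

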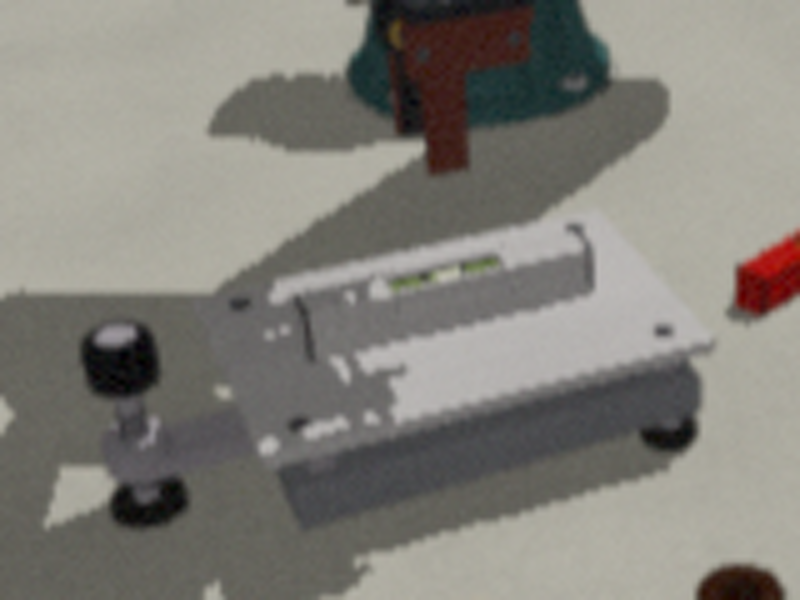

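View pics/t5.png

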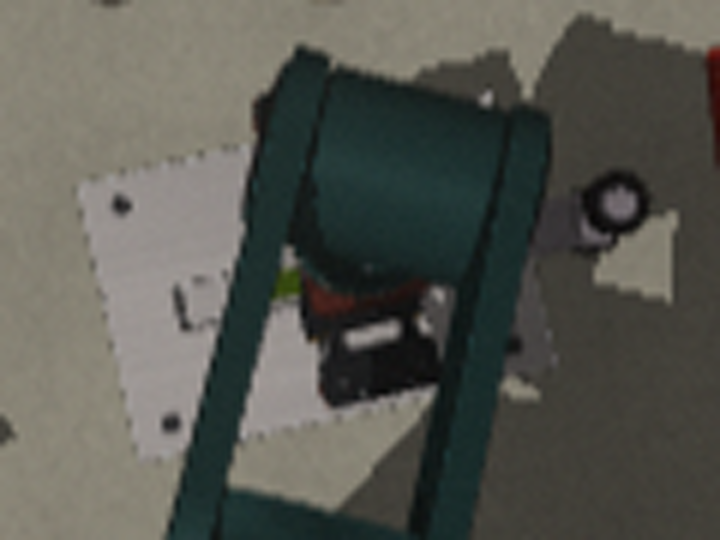

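The level lies on the plate, released, with the vial at scene crop (445,273). Now I press 65 mm from its middle, towards the screw foot, with closed fingers.

Call:
arm_command(
  series=[
    [[-32,-3,20],[0,0,0],0],
    [[-64,-4,45],[0,0,0],0],
    [[-64,-4,60],[0,0,0],0],
    [[-64,-4,70],[0,0,0],0],
    [[-64,-4,70],[0,0,0],0],
    [[-64,-4,72],[0,0,0],0],
  ],
)

```text
t: 9.2
tool_pos: [555.2, -135.5, 115.1]
eef_rot: [[-0.239, 0.971, -0.007], [0.971, 0.239, 0.001], [0.002, -0.007, -1.0]]
force: [-0.1, 0.4, -0.1]
width: 1.2
```

Call:
arm_command(
  series=[
    [[0,0,2],[0,0,0],0],
    [[0,0,4],[0,0,0],0],
    [[0,0,6],[0,0,0],0],
    [[0,0,6],[0,0,0],0],
  ],
)

```text
t: 9.53
tool_pos: [555.6, -135.4, 109.6]
eef_rot: [[-0.24, 0.971, -0.006], [0.971, 0.24, 0.0], [0.002, -0.006, -1.0]]
force: [0.2, -0.1, 1.6]
width: 0.8
```

Call:
arm_command(
  series=[
    [[0,4,1],[0,0,0],0],
    [[0,4,2],[0,0,0],0],
    [[0,4,3],[0,0,0],0],
    [[0,4,3],[0,0,0],0],
  ],
)

```text
t: 9.87
tool_pos: [560.4, -134.8, 107.0]
eef_rot: [[-0.24, 0.971, -0.004], [0.971, 0.24, -0.001], [0.0, -0.004, -1.0]]
force: [1.6, -1.5, 3.3]
width: 0.9
```

Call:
arm_command(
  series=[
    [[0,0,1],[0,0,0],0],
    [[0,0,2],[0,0,0],0],
    [[0,0,2],[0,0,0],0],
  ],
)

```text
t: 10.12
tool_pos: [560.6, -135.1, 106.2]
eef_rot: [[-0.24, 0.971, -0.004], [0.971, 0.24, -0.001], [-0.0, -0.004, -1.0]]
force: [-3.2, -0.5, 12.7]
width: 0.4
```

Call:
arm_command(
  series=[
    [[0,0,1],[0,0,0],0],
    [[0,0,1],[0,0,0],0],
    [[0,0,1],[0,0,0],0],
  ],
)

```text
t: 10.37
tool_pos: [560.6, -135.1, 106.3]
eef_rot: [[-0.24, 0.971, -0.003], [0.971, 0.24, -0.001], [-0.0, -0.004, -1.0]]
force: [-2.9, 0.8, 11.3]
width: 0.4
```

It is bedded: the stop is firm at z≈106.2 with 11 N. I hold for the bubble and look.

Call:
arm_command(
  series=[
    [[0,0,0],[0,0,0],0],
    [[0,0,0],[0,0,0],0],
    [[0,0,0],[0,0,0],0],
    [[0,0,0],[0,0,0],0],
    [[0,0,0],[0,0,0],0],
    [[0,0,0],[0,0,0],0],
    [[0,0,0],[0,0,0],0],
    [[0,0,0],[0,0,0],0],
  ],
)

```text
t: 11.03
tool_pos: [560.6, -135.0, 106.5]
eef_rot: [[-0.24, 0.971, -0.003], [0.971, 0.24, -0.001], [-0.0, -0.004, -1.0]]
force: [-1.1, 0.5, 7.7]
width: 0.5
```

```bash
python3 -c "
from h import *
s=env.camera('scene');np.save('pics/s6.npy',s)
cv2.imwrite('pics/s6.png',cv2.resize(s[165:205,170:250],None,fx=10,fy=10,interpolation=cv2.INTER_NEAREST))
t=env.camera('top');np.save('pics/t6.npy',t);cv2.imwrite('pics/t6.png',cv2.resize(t[165:255,230:350],None,fx=6,fy=6,interpolation=cv2.INTER_CUBIC))
go([560,-135,106],13.4)"
```

```text
t 11.13 tcp [ 560.5 -135.   106.5] jaw 13.9 q [-0.35  0.45  1.68 -0.    1.01 -0.6 ] F [-0.9 -0.9  5.6] w 0.5
shift [ 0.2 -0.5  0.5] turn [-0.2  0.   0.5] rows 0.1
```

View pics/s6.png

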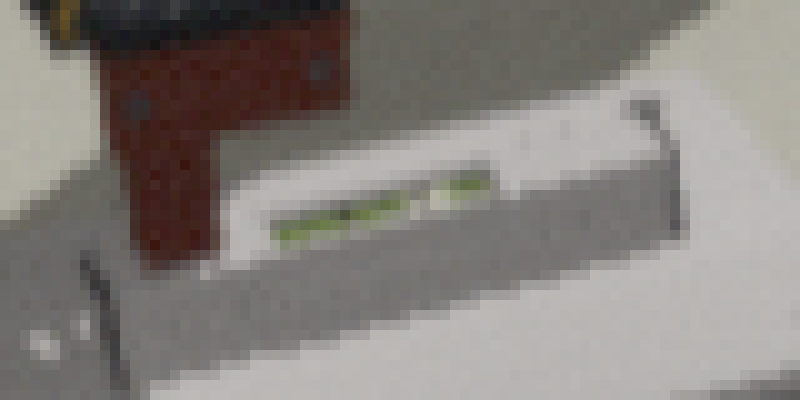

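View pics/t6.png

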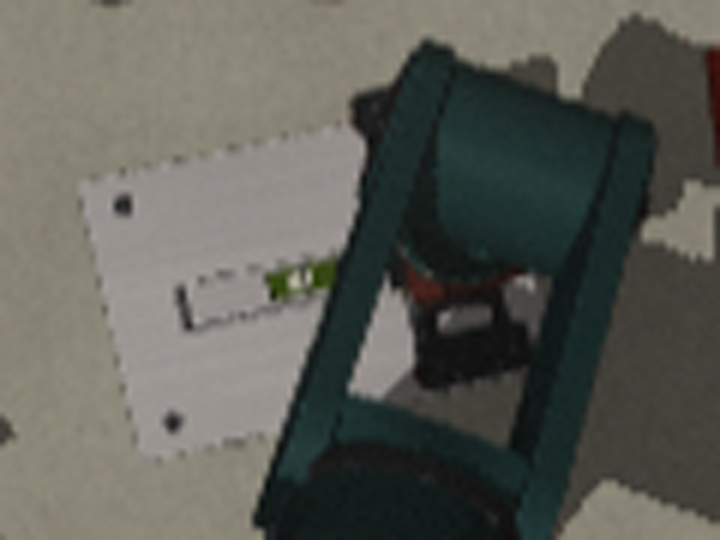

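The bubble is clearly off towards the hinge. In the scene crop the window spans u 270 to 495 and the bubble centre is at about 428, so about 14.5 mm. In the top view it is about 15 mm. That needs about 2.7 rad clockwise. I move to the knob, opening on the way.

Call:
arm_command(
  series=[
    [[0,0,-20],[0,0,0],0.2],
    [[0,0,-55],[0,0,0],0.8],
    [[-30,0,-60],[0,0,0],0.9],
    [[-70,0,-60],[0,0,0],0.9],
    [[-110,0,-60],[0,0,0],0.9],
    [[-127,-2,-60],[0,0,0],0.9],
    [[-127,-2,-60],[0,0,0],0.9],
  ],
)

```text
t: 11.72
tool_pos: [589.8, -262.7, 165.9]
eef_rot: [[-0.237, 0.972, -0.003], [0.972, 0.237, -0.002], [-0.002, -0.003, -1.0]]
force: [0.1, -0.3, -0.1]
width: 43.7
```

```bash
python3 -c "
from h import *
s=env.camera('scene')
cv2.imwrite('pics/s7.png',cv2.resize(s[130:250,90:250],None,fx=5,fy=5,interpolation=cv2.INTER_CUBIC))
go([588.3,-258.3,86],13.4)"
```

```text
t 11.77 tcp [ 588.9 -260.   165.5] jaw 13.7 q [-0.52  0.47  1.47 -0.    1.2  -0.76] F [-0.1  0.6  0.3] w 47.5
shift [ 1.8  0.1 79.5] turn [-0.3 -0.   0.3] rows 1.9
```

View pics/s7.png

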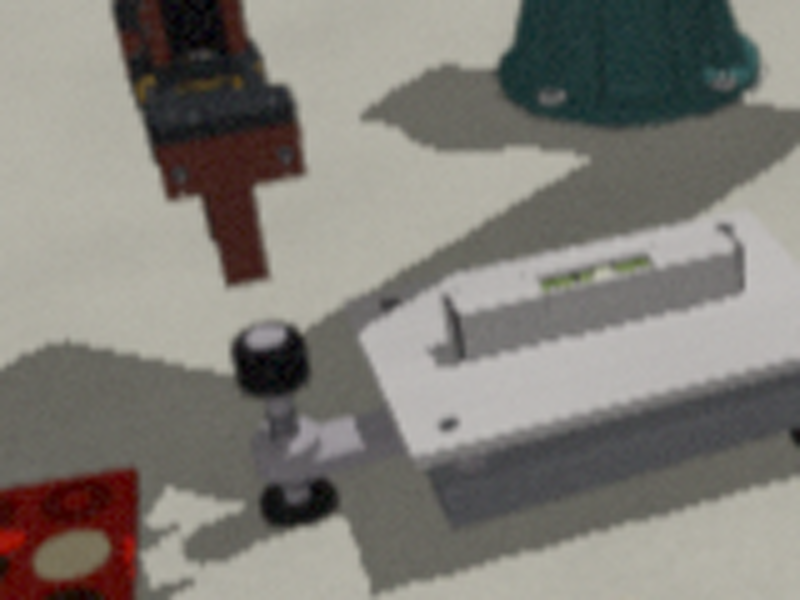

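The gripper, at crop (240,200), hangs over the knob at crop (270,355). I let the fingers open fully, then descend.

Call:
arm_command(
  series=[
    [[2,0,0],[0,0,0],0.9],
    [[2,0,0],[0,0,0],0.9],
    [[2,0,0],[0,0,0],0.9],
    [[2,0,0],[0,0,0],0.9],
    [[2,0,25],[0,0,0],0.9],
    [[2,0,55],[0,0,0],0.9],
    [[2,0,76],[0,0,0],0.9],
    [[2,0,80],[0,0,0],0.9],
  ],
)

```text
t: 12.43
tool_pos: [585.5, -255.9, 82.0]
eef_rot: [[-0.238, 0.971, -0.01], [0.971, 0.238, 0.003], [0.005, -0.009, -1.0]]
force: [0.1, 0.3, -0.1]
width: 78.6
```

Call:
arm_command(
  series=[
    [[0,0,0],[0,0,0],0.3],
    [[0,0,0],[0,0,0],0.3],
    [[0,0,0],[0,0,0],0.3],
    [[0,0,0],[0,0,0],0.3],
    [[0,0,0],[0,0,0],0.3],
    [[0,0,0],[0,0,0],0.3],
    [[0,0,0],[0,0,0],0.3],
    [[0,0,0],[0,0,0],0.3],
  ],
  force=35,
)

```text
t: 13.1
tool_pos: [591.1, -255.2, 83.2]
eef_rot: [[-0.237, 0.971, 0.0], [0.971, 0.237, 0.003], [0.003, 0.001, -1.0]]
force: [14.7, 5.7, -4.0]
width: 35.4
```

```bash
python3 -c "
from h import *
go([588.3,-258.3,86],13.4)"
```

```text
t 13.1 tcp [ 591.1 -255.2   83.2] jaw 13.7 q [-0.52  0.56  1.55  0.    1.03 -0.76] F [14.7  5.7 -4. ] w 35.4
shift [-2.3 -3.4 -2.8] turn [ 0.1 -0.2  0.3] rows 0.1
```

Gripped at 35.4 mm, against 36 under the ribs. I turn clockwise, which is + about tool z.

Call:
arm_command(
  series=[
    [[-1,0,0],[0,0,0],0.3],
    [[-2,0,0],[0,0,3],0.3],
    [[-2,0,0],[0,0,9],0.3],
    [[-2,0,0],[0,0,15],0.3],
    [[-2,0,0],[0,0,21],0.3],
    [[-2,0,0],[0,0,27],0.3],
    [[-2,0,0],[0,0,30],0.3],
    [[-2,0,0],[0,0,30],0.3],
  ],
)

```text
t: 13.77
tool_pos: [592.1, -255.2, 83.3]
eef_rot: [[0.284, 0.959, 0.001], [0.959, -0.284, 0.006], [0.006, -0.0, -1.0]]
force: [4.5, 5.5, -1.5]
width: 35.8
```

```bash
python3 -c "
from h import *
go([588.3,-258.3,86],-142)"
```

```text
t 13.77 tcp [ 592.1 -255.2   83.3] jaw -16.5 q [-0.52  0.56  1.54  0.01  1.03 -0.23] F [ 4.5  5.5 -1.5] w 35.8
shift [-4.1 -2.8 -2.8] turn [ -0.4  -0.2 125.5] rows 17.5
```

Call:
arm_command(
  series=[
    [[0,0,0],[0,0,6],0.3],
    [[0,0,0],[0,0,12],0.3],
    [[0,0,0],[0,0,18],0.3],
    [[0,0,0],[0,0,24],0.3],
    [[0,0,0],[0,0,30],0.3],
    [[0,0,0],[0,0,36],0.3],
    [[0,0,0],[0,0,42],0.3],
    [[0,0,0],[0,0,48],0.3],
  ],
)

```text
t: 14.43
tool_pos: [593.3, -256.0, 83.3]
eef_rot: [[0.904, 0.427, 0.004], [0.427, -0.904, 0.005], [0.005, -0.003, -1.0]]
force: [4.6, -3.4, -6.3]
width: 35.8
```

Call:
arm_command(
  series=[
    [[0,0,0],[0,0,6],0.3],
    [[0,0,0],[0,0,12],0.3],
    [[0,0,0],[0,0,18],0.3],
    [[0,0,0],[0,0,24],0.3],
    [[0,0,0],[0,0,30],0.3],
    [[0,0,0],[0,0,36],0.3],
    [[0,0,0],[0,0,42],0.3],
    [[0,0,0],[0,0,48],0.3],
  ],
)

```text
t: 15.1
tool_pos: [593.4, -257.4, 83.2]
eef_rot: [[0.921, -0.391, 0.004], [-0.391, -0.921, 0.002], [0.003, -0.004, -1.0]]
force: [0.3, -4.5, -5.3]
width: 35.3
```

```bash
python3 -c "
from h import *
go([588.3,-258.3,86],-142)"
```

```text
t 15.1 tcp [ 593.4 -257.4   83.2] jaw -113.0 q [-0.52  0.56  1.54  0.    1.03  1.45] F [ 0.3 -4.5 -5.3] w 35.3
shift [-4.3  2.8 -2.8] turn [-0.2 -0.1 29. ] rows 4.1
```

Call:
arm_command(
  series=[
    [[0,0,0],[0,0,6],0.3],
    [[0,0,0],[0,0,12],0.3],
    [[0,0,0],[0,0,18],0.3],
    [[0,0,0],[0,0,24],0.3],
    [[0,0,0],[0,0,28],0.3],
    [[0,0,0],[0,0,28],0.3],
    [[0,0,0],[0,0,28],0.3],
  ],
)

```text
t: 15.68
tool_pos: [592.9, -258.1, 83.2]
eef_rot: [[0.631, -0.776, 0.003], [-0.776, -0.631, 0.002], [0.001, -0.004, -1.0]]
force: [-1.6, -4.3, -2.5]
width: 35.5
```

Call:
arm_command(
  series=[
    [[0,0,0],[0,0,0],0.8],
    [[0,0,0],[0,0,0],0.8],
    [[0,0,0],[0,0,0],0.8],
    [[0,0,0],[0,0,0],0.8],
    [[0,0,0],[0,0,0],0.8],
    [[0,0,0],[0,0,0],0.8],
    [[0,0,-30],[0,0,0],0.8],
    [[0,0,-70],[0,0,0],0.8],
  ],
)

```text
t: 16.35
tool_pos: [589.8, -256.5, 150.1]
eef_rot: [[0.631, -0.776, -0.004], [-0.776, -0.631, 0.006], [-0.007, -0.001, -1.0]]
force: [0.5, -0.1, 0.5]
width: 70.2
```

```bash
python3 -c "
from h import *
s=env.camera('scene');t=env.camera('top')
cv2.imwrite('pics/s8.png',cv2.resize(s[130:250,90:250],None,fx=5,fy=5,interpolation=cv2.INTER_CUBIC))
go([560.6,-135,130],-166.6)"
```

```text
t 16.45 tcp [ 596.7 -260.3  159.5] jaw -140.9 q [-0.52  0.48  1.48  0.    1.17  1.94] F [ 0.9 -0.2 -0.1] w 70.2
shift [-120.3  -50.9   28.6] turn [-0.6 -0.5 25.7] rows 3.6
```

View pics/s8.png

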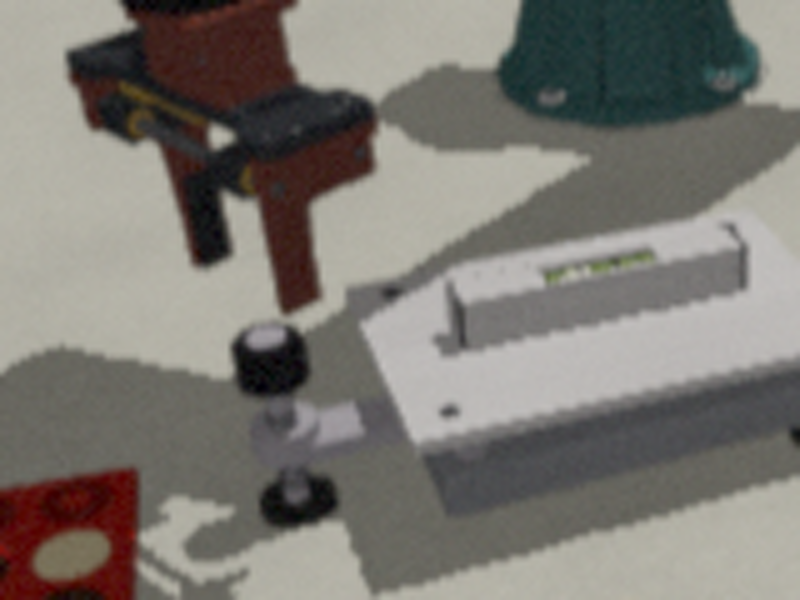

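Turned about 155°. The unpressed bubble moved to the knob side, to about crop u 572 in a window spanning 545 to 655, which is as wanted. Back to pressing.

Call:
arm_command(
  series=[
    [[-40,-17,0],[0,0,7],0],
    [[-80,-34,0],[0,0,14],0],
    [[-120,-51,0],[0,0,21],0],
    [[-120,-51,10],[0,0,26],0],
    [[-120,-51,26],[0,0,26],0],
    [[-120,-51,36],[0,0,26],0],
    [[-120,-51,37],[0,0,26],0],
  ],
)

```text
t: 17.03
tool_pos: [559.6, -134.5, 119.5]
eef_rot: [[0.228, -0.974, 0.01], [-0.974, -0.228, -0.003], [0.005, -0.009, -1.0]]
force: [0.1, -0.2, 0.4]
width: 27.1
```

```bash
python3 -c "
from h import *
go([560.6,-135,116],-166.6)"
```

```text
t 17.03 tcp [ 559.6 -134.5  119.5] jaw -166.8 q [-0.36  0.43  1.69  0.    1.02  2.55] F [ 0.1 -0.2  0.4] w 27.1
shift [ 0.7 -0.9  3.6] turn [-0.5 -0.3 -0.2] rows 0.1
```

Call:
arm_command(
  series=[
    [[0,-1,-1],[-0.5,-0.3,0],0],
    [[0,-1,-1],[-0.5,-0.3,0],0],
    [[0,-1,-1],[-0.5,-0.3,0],0],
    [[0,-1,-1],[-0.5,-0.3,0],0],
    [[0,-1,1],[-0.5,-0.3,0],0],
    [[0,-1,3],[-0.5,-0.3,0],0],
    [[0,-1,5],[-0.5,-0.3,0],0],
    [[0,-1,5],[-0.5,-0.3,0],0],
  ],
)

```text
t: 17.7
tool_pos: [561.1, -134.8, 114.6]
eef_rot: [[0.228, -0.974, 0.001], [-0.974, -0.228, -0.0], [0.001, -0.001, -1.0]]
force: [1.5, -2.5, 2.1]
width: 0.2
```

Call:
arm_command(
  series=[
    [[0,0,1],[0,0,0],0],
    [[0,0,2],[0,0,0],0],
    [[0,0,2],[0,0,0],0],
  ],
)

```text
t: 17.95
tool_pos: [561.4, -135.2, 112.8]
eef_rot: [[0.228, -0.974, 0.002], [-0.974, -0.228, -0.001], [0.001, -0.001, -1.0]]
force: [0.3, -2.5, 4.6]
width: 0.2
```

Call:
arm_command(
  series=[
    [[0,0,1],[0,0,0],0],
    [[0,0,1.5],[0,0,0],0],
    [[0,0,1.5],[0,0,0],0],
  ],
)

```text
t: 18.2
tool_pos: [561.4, -135.3, 112.4]
eef_rot: [[0.228, -0.974, 0.002], [-0.974, -0.228, -0.001], [0.002, -0.002, -1.0]]
force: [-2.5, -1.5, 12.6]
width: 0.4
```

Call:
arm_command(
  series=[
    [[0,0,0.5],[0,0,0],0],
    [[0,0,0.5],[0,0,0],0],
    [[0,0,0.5],[0,0,0],0],
    [[0,0,0.5],[0,0,0],0],
    [[0,0,0.5],[0,0,0],0],
    [[0,0,0.5],[0,0,0],0],
    [[0,0,0.5],[0,0,0],0],
    [[0,0,0.5],[0,0,0],0],
  ],
)

```text
t: 18.87
tool_pos: [561.4, -135.3, 112.6]
eef_rot: [[0.228, -0.974, 0.002], [-0.974, -0.228, -0.001], [0.002, -0.002, -1.0]]
force: [-1.4, -1.4, 8.3]
width: 0.2
```

```bash
python3 -c "
from h import *
s=env.camera('scene');np.save('pics/s9.npy',s)
cv2.imwrite('pics/s9.png',cv2.resize(s[165:205,170:250],None,fx=10,fy=10,interpolation=cv2.INTER_NEAREST))
t=env.camera('top');np.save('pics/t9.npy',t);cv2.imwrite('pics/t9.png',cv2.resize(t[190:230,255:315],None,fx=12,fy=12,interpolation=cv2.INTER_NEAREST))
go([560,-135,106],-166.4)"
```

```text
t 18.97 tcp [ 561.4 -135.3  112.6] jaw -166.8 q [-0.36  0.45  1.68 -0.    1.01  2.56] F [-1.8 -1.5  8.5] w 0.4
shift [-0.6  1.3  6.6] turn [-0.1 -0.1 -0.4] rows 0.2
```

View pics/s9.png

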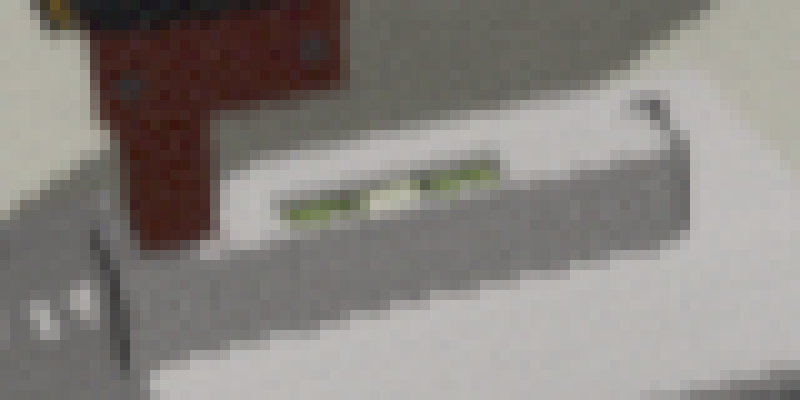

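View pics/t9.png

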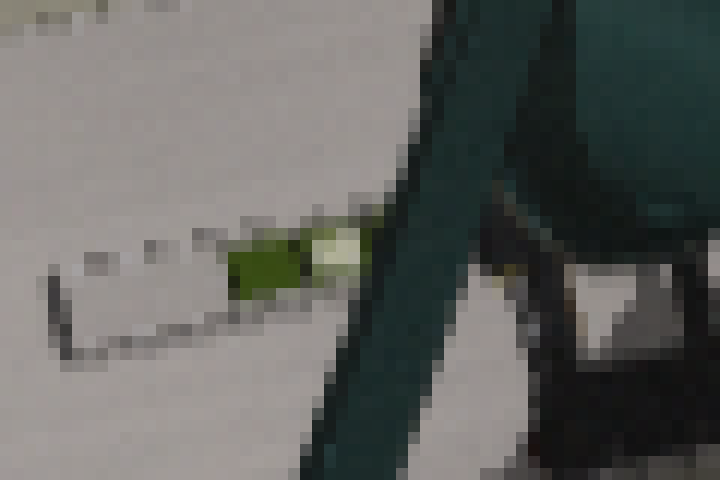

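Scene view: the window spans u 275 to 500 with the bubble at about 362 to 420, centre about 390, so near the middle. In the top view the bubble centre is about 36 mm from the window end, against 35 at the middle. A subpixel check follows.

```bash
python3 - <<'E'
from h import *
for f in('s6','s9'):
    s=np.load(f'pics/{f}.npy').astype(float)[165:205,170:250]
    b=s[...,0];sat=s[...,1]-s[...,0]
    # vial row at each column: greenest row line fit
    ys,xs=np.nonzero(sat>25); k=np.polyfit(xs,ys,1)
    prof=[]; 
    for x in range(24,54):
        y=np.polyval(k,x);col=sat[int(round(y))-1:int(round(y))+2,x].mean();bb=b[int(round(y))-1:int(round(y))+2,x].mean();prof.append((x,round(col),round(bb)))
    print(f,xs.min(),xs.max(),prof)
# expected position of the mid-window in scene: z top =~ plate
E
```

```text
s6 6 48 [(24, 9, 86), (25, 9, 86), (26, 8, 96), (27, 7, 102), (28, 5, 126), (29, 4, 138), (30, 5, 145), (31, 2, 172), (32, 3, 175), (33, 2, 174), (34, 1, 171), (35, 6, 141), (36, 9, 133), (37, 24, 101), (38, 25, 96), (39, 21, 114), (40, 14, 127), (41, 4, 131), (42, 2, 125), (43, 2, 123), (44, 0, 116), (45, 2, 116), (46, 2, 116), (47, 1, 116), (48, 2, 114), (49, 1, 113), (50, 1, 114), (51, 1, 115), (52, 1, 129), (53, 3, 127)]
s9 5 48 [(24, 7, 92), (25, 7, 92), (26, 8, 93), (27, 5, 107), (28, 5, 110), (29, 3, 145), (30, 3, 151), (31, 4, 154), (32, 2, 175), (33, 3, 176), (34, 1, 177), (35, 2, 161), (36, 3, 156), (37, 9, 140), (38, 10, 142), (39, 13, 143), (40, 14, 155), (41, 16, 136), (42, 3, 129), (43, 5, 125), (44, 9, 124), (45, 2, 116), (46, 1, 117), (47, 1, 115), (48, 2, 115), (49, 2, 116), (50, 0, 117), (51, 2, 115), (52, 1, 116), (53, 1, 115)]
```

Bench pixels spoiled that line fit, so I restrict it to the window.

```bash
python3 - <<'E'
from h import *
for f,a0,a1 in(('s6',(27,23.3),(49,18)),('s9',(28,21),(50,16.8))):
    s=np.load(f'pics/{f}.npy').astype(float)[165:205,170:250]
    out=[]
    for x in range(25,53):
        y=a0[1]+(x-a0[0])*(a1[1]-a0[1])/(a1[0]-a0[0])
        r=int(round(y)); c=s[r-1:r+2,x]
        out.append((x,int((c[:,1]-c[:,0]).max()),int(c[:,0].max())))
    print(f,out)
s=np.load('pics/t9.npy').astype(int)[190:230,255:315]
for r in(20,21,22): print([(x,s[r,x,1]-s[r,x,0],s[r,x,0]) for x in range(17,34)])
E
```

```text
s6 [(25, 1, 180), (26, 3, 174), (27, 24, 148), (28, 47, 116), (29, 46, 126), (30, 37, 119), (31, 42, 121), (32, 49, 121), (33, 40, 126), (34, 26, 121), (35, 38, 122), (36, 47, 117), (37, 41, 123), (38, 39, 131), (39, 39, 123), (40, 28, 133), (41, 12, 155), (42, 13, 141), (43, 16, 165), (44, 24, 162), (45, 30, 142), (46, 37, 134), (47, 40, 119), (48, 26, 124), (49, 7, 145), (50, 1, 179), (51, 3, 181), (52, 1, 180)]
s9 [(25, 2, 181), (26, 3, 178), (27, 4, 174), (28, 19, 152), (29, 38, 124), (30, 48, 121), (31, 42, 134), (32, 39, 111), (33, 33, 122), (34, 33, 113), (35, 22, 125), (36, 25, 125), (37, 17, 172), (38, 17, 169), (39, 20, 166), (40, 18, 167), (41, 26, 155), (42, 17, 127), (43, 33, 123), (44, 43, 124), (45, 36, 123), (46, 34, 145), (47, 45, 120), (48, 38, 127), (49, 22, 124), (50, 3, 155), (51, 2, 179), (52, 3, 181)]
[(17, np.int64(4), np.int64(126)), (18, np.int64(6), np.int64(96)), (19, np.int64(16), np.int64(89)), (20, np.int64(23), np.int64(83)), (21, np.int64(34), np.int64(49)), (22, np.int64(43), np.int64(46)), (23, np.int64(49), np.int64(30)), (24, np.int64(26), np.int6
[... 773 characters left out ...]
t64(36), np.int64(36)), (31, np.int64(0), np.int64(29)), (32, np.int64(-2), np.int64(30)), (33, np.int64(1), np.int64(44))]
[(17, np.int64(4), np.int64(140)), (18, np.int64(5), np.int64(135)), (19, np.int64(40), np.int64(18)), (20, np.int64(54), np.int64(22)), (21, np.int64(55), np.int64(20)), (22, np.int64(55), np.int64(19)), (23, np.int64(55), np.int64(20)), (24, np.int64(51), np.int64(23)), (25, np.int64(12), np.int64(26)), (26, np.int64(35), np.int64(78)), (27, np.int64(26), np.int64(93)), (28, np.int64(31), np.int64(91)), (29, np.int64(25), np.int64(103)), (30, np.int64(21), np.int64(35)), (31, np.int64(0), np.int64(29)), (32, np.int64(0), np.int64(36)), (33, np.int64(2), np.int64(43))]
```

The bubble is at columns 37–41 (centre 39.0). The lines at 35.4 and 42.2 put the middle at 38.8, and the window edges at 28.3 and 49.5 put it at 38.9, so the error is about 1 mm or less. The press is steady at 8.5 N and bedded, so I hand in.

```bash
python3 -c "
from h import *
env.camera('scene');s=env.camera('scene')[165:205,170:250]
o=env.observe();print(o['t'],np.round(o['force'],1),np.round(o['tool_pos'],1))
print([(x,int(s[int(round(21-(x-28)*.19))-1:int(round(21-(x-28)*.19))+2,x,0].max())) for x in range(33,46)])
print(env.close_job())"
```

```text
19.0667 [-1.  -1.6  8.3] [ 561.4 -135.3  112.6]
[(33, 120), (34, 119), (35, 124), (36, 123), (37, 172), (38, 170), (39, 165), (40, 166), (41, 153), (42, 125), (43, 124), (44, 124), (45, 123)]
the job is handed in; nothing more can be done
None
```

I laid the smaller silver level lengthwise on the plate and let go of it. I turned the knob about 155° clockwise in one grip, then pressed the level 65 mm towards the screw foot and handed in at 19 s while still pressing.

Last checks:
- **Press:** it held steady at about 8.3 N, with the plate on a firm stop at z = 112.6 mm.
- **Bubble:** within about 1 mm of the middle in the scene view. The two coarser top-view estimates disagreed slightly, roughly 1 mm towards the foot and 2 mm towards the hinge, but both are inside 4 mm.
- **Slope:** the pressed contact point rose about 6.2 mm, which is 0.032 rad. That agrees with the 14.5 to 15 mm bubble offset measured before turning.

- **First grasp:** it missed because I lifted before the slow fingers had closed. The level did not move, and the second grasp held.
- **Knob position:** the knob stood about 4 mm from my estimate, and the grip centred on it with about 15 N of side force.
- **Bystanders:** the arm did not go near the pralines or the spatula, and at the knob it stayed well above the mould. I did not measure their positions again at the end.

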